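Contact-probe a repaired power module and switch its test supply on

TASK

Put the repaired power module under test: lower the probe on the stand until its spring tip is pressed about halfway in on the module's round copper contact, and lock the slide there by turning the black bar on top of the slide clockwise to its stop. Only then turn the long bar handle on the sloping face of the test console clockwise from off to on, fully to its stop, and let go. Leave the round knob on the console alone, do not shove the module about and leave the jar standing.

Things in the scene. Friction and masses are not known exactly. Their poses are not given: they have to be found in the camera images.
- console: Fixed grey test console, 240 mm wide; front faces the robot. Origin on the table; x to its rear, y to its left, z up. Its face (150 mm up-slope, 240 wide) slopes 40 degrees: centre (-0.0425, 0, 0.078), up-slope (0.766, 0, 0.643), outward normal (-0.643, 0, 0.766). A brow plate stands 55 mm out of the face along its top edge, 75 mm above the centre; behind, a meter unit rises to 226 mm.
- isolator_axis (a point): Point on the console's face where the handle's turning axis comes out (console axes: -0.0425, 0.045, 0.078). The turning axis is the face's outward normal. Because of the slope and the brow, reach the handle along that normal, tool tilted about 40 degrees, not from straight above.
- isolator_grip (a point): Place to grip the isolator handle: on its turning axis, 34 mm out from the face, at the middle of its bar. The handle is a black bar 100 mm long, 16 mm thick, its flat sides from 10 to 46 mm out of the face, with a small low pointer nose on its upper end; between bar and face is only a 28 mm hub (and a flat 52 mm washer 3 mm thick).
- isolator (a joint): Handle angle, rad: 0 = off (start), 1.2 = on, hard stops. Grows clockwise looking at the face. At 0 the bar's upper (nose) end leans 0.6 rad to the console's left (+y) of up-slope, at 1.2 it leans 0.6 rad to the right. An over-centre weight inside makes it fall to the nearer stop (about 0.075 N m at the stops, none at 0.6); friction 0.025 N m.
- range_knob (a joint): Angle, rad, of the round bystander knob (40 mm across, 22 mm high) on the same face, 120 mm to the right (-y) of the isolator's axis. Starts at 0, leave it.
- stand: Fixed probe stand, yaw within 0.22 rad of 0. Origin on the table right under the vertical probe axis. Steel base plate 180 (x) by 230 (y) by 15 mm. A column 24 mm across, 288 mm tall, stands 115 mm to +y of the probe axis (stand axes). From the 50 mm cube carriage on it a level arm, 26 mm wide, runs to the probe axis.
- carriage (a joint): How far the slide is down from its top position, m, 0 to 0.10; at 0 the arm's top is 234 mm above the table. Grows downward. It stays where it is left: 9 N friction against moving.
- plunger (a joint): How far the spring tip is pushed up into the probe, m: 0 free, 0.016 fully in (hard stop). Spring of 300 N/m with 0.6 N preload. About halfway (0.008) is wanted.
- probe_tip (a point): Centre of the underside of the probe's steel spring tip (16 mm across), on the probe axis: 150 mm above the table with carriage and plunger at 0.
- lock_grip (a point): Place to grip the lock bar from above: on its vertical turning axis (the probe axis), 32 mm above the arm's top. The black bar is 90 mm long, 14 mm thick, its flat sides from 10 to 44 mm above the arm's top, on a 24 mm hub. It rides with the carriage: holding it, one can lower the slide and then turn the bar.
- slide_lock (a joint): Angle of the lock bar, rad: 0 = unlocked, bar lying along the arm (the stand's y axis); 1.2 = locked (stop). Grows clockwise from above. Friction 0.05 N m; stays where left, and turning it does not shift the slide. Starts between 0 and 0.15.
- module: Loose power module, an aluminium and dark-steel case 130 x 100 x 35 mm, 0.8 kg, lying level on an aluminium block of varying height under the probe. Origin: centre of its underside.
- contact (a point): Centre of the top of the module's raised round copper contact, 36 mm across, 43 mm above the module's underside. It lies under the probe axis to within 5 mm; its height differs from run to run.
- jar: Loose bystander jar, 44 mm across, 50 mm tall, standing on the table between the console and the stand. Origin: centre of its underside.
Mind the look-alikes: they are no part of the job. What is shaped like the module but red is not meant.

How it is judged:
By the outcome, as a careful person would: the job done as asked, in the order asked, and still so for the second after the job is handed in, with the robot touching nothing.
It also fails if it takes over 51 s, if anything falls off the work surface, if the arm or the gripper's body presses on something with over 40 N, if the wrist force passes 120 N, or if a joint passes its speed limit or range.

ROBOT

A 6-joint arm with a two-finger parallel gripper is mounted at the origin on the work surface. World frame = base frame: x ahead of the robot, y to its left, z up, the work surface at z = 0. Lengths are in m, angles in degrees, forces in N, time in s.
With the tool pointing down it reaches from about 0.375 to 0.9 m from the base axis. Payload 3.1 kg.
Tool frame: the origin (TCP) lies on the centre line of the jaws, within the pads' length; the fingertips stand 25 mm ahead of it and the grasp point (between the pads) lies 6 mm ahead of it; z points along the fingers, y is the line along which they close (so a half turn about z gives the same grasp; the last joint's range is limited). The gripper opens to 87 mm and grips with 3 to 60 N. Pads are 19 mm wide; open, the fingers measure 117 mm over their backs; the gripper's body (75 mm by 190 mm) begins 51 mm behind the grasp point.
Start: joints at [-80.071, 30.224, 82.088, -0, 67.689, -10.227], TCP at [0.215, -0.587, 0.248] pointing down, gripper open.
Joint ranges: [-176.69, 176.69], [-43.24, 126.21], [12.49, 139.97], [-82, 262], [0, 151.66], [-163.58, 163.58]. Speed limits (degrees/s): [159.86, 159.86, 180, 180, 180, 180].

INTERFACE

Orientations are given as a 3x3 rotation matrix whose columns are the frame's x, y, z axes.
In Python, from rig import bot, cams, models gives the robot as it stands. The module is installed in compiled form; this text tells all that it offers.
- The arm moves only by the shell command python3 -m handwheel 'ROWS' [OPENING]. ROWS is JSON, a list of rows, each a list of 6 numbers: the shift along the world's x, y, z each as a share of 1 m, from -1 to 1, then the turn, a rotation vector about the world's x, y, z each as a share of 2 rad, from -1 to 1. In form: [[dx, dy, dz, wx, wy, wz], ...]. A call has exactly 8 rows; each row is the pose to reach, as a shift and turn from the pose commanded when the call began; what a row does not reach only later rows make up. A row lasts 1/12 s, in which the tool goes at most 41.7 mm and 7.16 degrees, less where a joint would pass 70% of its speed; a pose out of reach is approached as far as the arm can. A call with a number of a shift or a turn outside -1 to 1 is refused whole. A call with a gripper value outside its range is refused whole. OPENING is the opening, from -1 (shut) to 1 (fully open), so that 0 is half open, set as the call begins (- or left out, the last holds). The fingers move at their own pace and stop on an object; the grip force is fixed at half the most. Time passes only in rows, so rows that repeat a pose let the fingers close, or fill a call up. It gives the time, the measured TCP pose, the force, the opening and the grip force at its end, in the units of the state.
- bot.read_state(): the state, without advancing time (a new reading comes with each control period).
- cams.capture(name): name is "side" or "top"; returns (picture, depth): 400x640x3 uint8, blue, green, red; 400x640 float32, m along the optical axis (not along the pixel's ray), 0 where there is no reading.
- cams.calibration(name): a dict with "mtx" (3x3 intrinsics, pixels), "R" (3x3) and "t" (3): a world point X has camera coordinates R X + t. Camera axes: x right, y down, z forward; pixel columns grow to the right and rows downward; lengths in m; the calibration is good to about 2 mm. A picture is of the moment at which its call begins. calibration takes no time and is no camera call.
- bot.hand_in(): hands the job in; it is judged then, once.
Trained networks look in the newest picture that a camera, given by its name, has taken for a name from the list of things; names that differ only in an ending like _2 or _b are one class to them, and where a whole thing is asked for, a point or a joint stands for the part that bears it (a point fixed in the world has none). Each returns a list of dicts, best first, with "conf" (0 to 1); they miss things now and then, are a little off and sometimes report something else, mostly with a low value. They report only what shows in the picture. A call takes as long as a camera call. They do not tell look-alikes from the thing itself.
- models.spot_in(query, camera): "position" ([column, row] in pixels, amid what is visible of it).
- models.tip_of(query, camera): "position" ([column, row] in pixels: a listed point, or the origin of a listed thing).
The state is a dict: "time_s": time; "joint_positions": joint angles; "qvel": joint speeds; "tau": joint torques, N m; "position": TCP position; "tcp_rot": TCP orientation; "force": force on the tool from outside, world axes, zero at the start; "moment": the same for the moment, N m; "opening": opening from 0.0 (shut) to 1.0 (fully open); "grasp_force": force on a finger pad.
Only numpy, scipy, OpenCV 4.12 (cv2) and the standard library are available. Lean on these libraries where they do the work, as an engineer would, in place of code of your own. Each camera call takes 0.05 s, during which the arm holds its last target. There are 200 camera calls.

## Working session

There is one attempt and no reset: what is moved stays moved. The work goes in short steps, Python scripts to look and compute and a shell command to move; the robot and the scene stay as the last step left them, time stands still between calls to the robot, and variables do not carry over. Pictures are saved under pics/ and viewed, at most 10 in all, crops included, and the job is handed in when it is done.

```bash
mkdir -p pics
cat > h.py <<'E'
import numpy as np, cv2
from rig import bot, cams, models
def px2w(cam,d,uv,r=2):
    c=cams.calibration(cam); u,v=int(round(uv[0])),int(round(uv[1]))
    p=d[max(v-r,0):v+r+1,max(u-r,0):u+r+1]; p=p[p>0]
    if len(p)==0: return None
    z=np.median(p); X=z*np.linalg.inv(c['mtx'])@np.array([uv[0],uv[1],1.])
    return c['R'].T@(X-c['t'])
def w2px(cam,X):
    c=cams.calibration(cam); p=c['mtx']@(c['R']@np.array(X)+c['t']); return p[:2]/p[2]
def cloud(cam,d):
    c=cams.calibration(cam); v,u=np.mgrid[:400,:640]
    X=np.stack([u,v,np.ones_like(u)],-1).reshape(-1,3)@np.linalg.inv(c['mtx']).T*d.reshape(-1,1)
    return ((X-c['t'])@c['R']).reshape(400,640,3)
E
python3 - <<'E'
from h import *
np.set_printoptions(precision=3,suppress=True)
for n in("side","top"):
    im,d=cams.capture(n); cv2.imwrite(f'pics/{n}0.png',im); np.save(n+'0.npy',d)
    c=cams.calibration(n); print(n,'campos',-c['R'].T@c['t'],'fwd',c['R'][2])
    for q in("isolator_grip","isolator_axis","lock_grip","probe_tip","contact","jar","console","stand","module"):
        for r in models.tip_of(q,n)[:2]:
            print(q,np.round(r['position'],1),round(r['conf'],2),px2w(n,d,r['position']))
print(bot.read_state())
E
```

```text
side campos [0.015 0.576 1.061] fwd [ 0.463 -0.505 -0.728]
isolator_grip [388.5 189.1] 0.7 [ 0.503 -0.225  0.107]
isolator_axis [381.2 190.6] 0.97 [ 0.522 -0.22   0.091]
lock_grip [236.8 256.4] 0.56 [0.528 0.257 0.259]
probe_tip [244.4 284.8] 0.36 [0.524 0.254 0.158]
contact [247.9 296.6] 0.76 [0.536 0.243 0.085]
contact [275.1 223.2] 0.7 [0.676 0.03  0.042]
jar [325.2 262. ] 0.73 [0.505 0.018 0.02 ]
console [366.9 194.3] 0.6 [ 0.541 -0.183  0.09 ]
module [253.4 306.5] 0.71 [0.512 0.248 0.077]
module [274.  235.2] 0.56 [0.652 0.057 0.037]
top campos [ 0.45  -0.041  1.056] fwd [ 0.141  0.015 -0.99 ]
isolator_grip [399.1 233.9] 0.94 [ 0.499 -0.229  0.109]
isolator_axis [392.2 221.3] 0.7 [ 0.528 -0.207  0.136]
lock_grip [187.8 212.5] 0.85 [0.528 0.25  0.265]
contact [212.3 217.5] 0.88 [0.521 0.205 0.237]
contact [403.2 204.3] 0.65 [ 0.567 -0.229  0.164]
jar [307.3 226.6] 0.51 [0.517 0.004 0.051]
jar [213.4 218.2] 0.4 [0.532 0.247 0.087]
console [405.5 205.7] 0.61 [ 0.563 -0.233  0.17 ]
stand [221.7 221.1] 0.62 [0.526 0.228 0.079]
module [299.3 174.3] 0.79 [0.661 0.03  0.043]
module [220.5 216.3] 0.74 [0.538 0.23  0.085]
{'time_s': 1.0, 'joint_positions': array([-80.072,  30.223,  82.088,   0.   ,  67.689, -10.229]), 'qvel': array([ 0.023, -0.063, -0.036, -0.046,  0.069, -0.021]), 'tau': array([  0.002, -44.001, -17.699,   0.064,   0.05 ,  -0.   ]), 'position': array([ 0.215, -0.587,  0.248]), 'tcp_rot': array([[ 0.939,  0.345, -0.   ],
       [ 0.345, -0.939,  0.   ],
       [ 0.   , -0.   , -1.   ]]), 'force': array([-0.234, -0.819, -1.129]), 'moment': array([-0.012,  0.01 , -0.022]), 'grasp_force': 0.0, 'opening': 1.001984382137407}
```

```bash
python3 -c "
import cv2,numpy as np
a=cv2.imread('pics/side0.png');b=cv2.imread('pics/top0.png')
cv2.imwrite('pics/c1.png',cv2.resize(a[90:390,120:520],(800,600),interpolation=3))
cv2.imwrite('pics/c2.png',cv2.resize(b[90:390,120:520],(800,600),interpolation=3))"
```

```text
(no output)
```

View pics/c1.png

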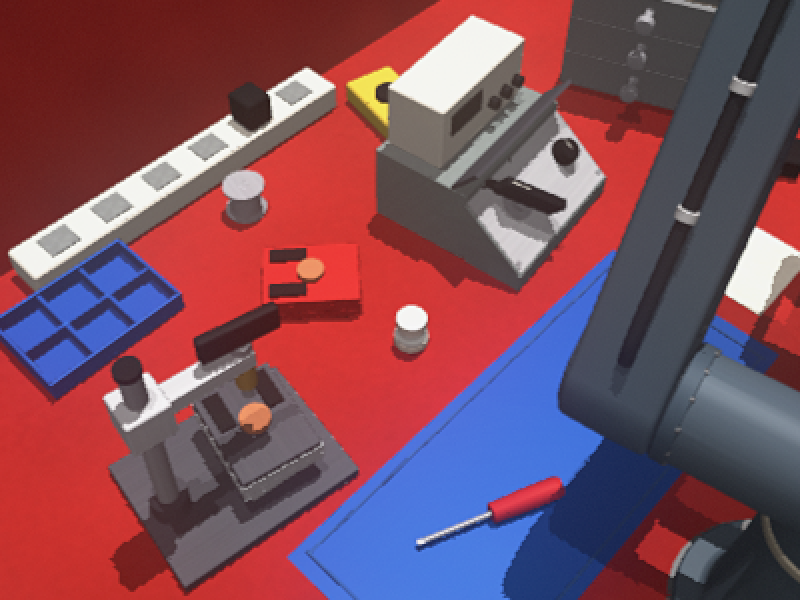

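View pics/c2.png

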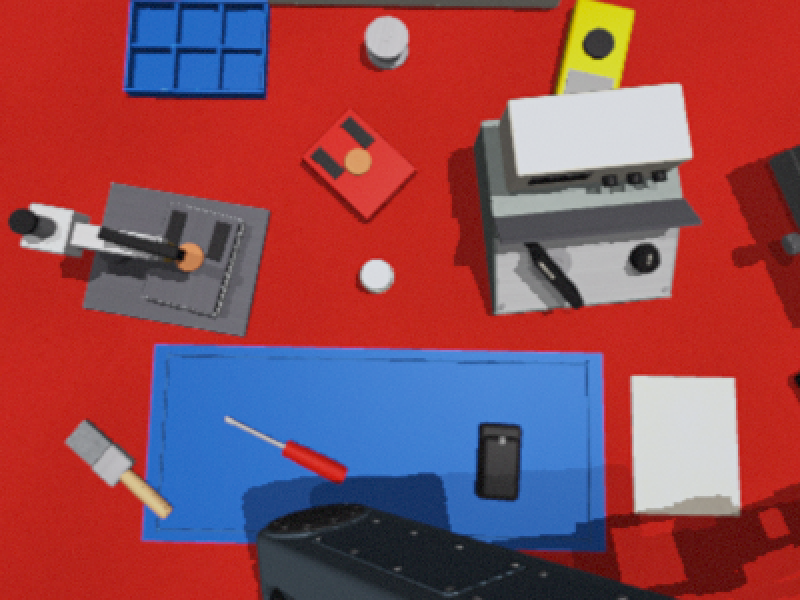

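Run:
```python
from h import *
np.set_printoptions(precision=4,suppress=True)
def line(P):
    m=(P.max(0)+P.min(0))/2; c=P.mean(0); w=np.linalg.svd(P-c,full_matrices=False)[2]; t=(P-c)@w[0]
    return c,w[0],t.min(),t.max(),c+w[0]*(t.min()+t.max())/2
for n in("side","top"):
    im=cv2.imread(f'pics/{n}0.png').astype(int); d=np.load(n+'0.npy'); X=cloud(n,d); ok=d>0
    dark=im.max(2)<75
    s=ok&dark&(X[...,2]>.268)&(X[...,2]<.29)&(np.hypot(X[...,0]-.528,X[...,1]-.25)<.07)
    P=X[s]; c,w,a,b,m=line(P[:,:2]); print(n,'lock',len(P),'ztop',np.median(P[:,2]),'mid',m,'len',b-a,'ang of bar from y',np.degrees(np.arctan2(-w[0]*np.sign(w[1]),abs(w[1]))))
    # arm
    s=ok&(im.min(2)>110)&(X[...,2]>.222)&(X[...,2]<.245)&(abs(X[...,1]-.30)<.06)&(abs(X[...,0]-.53)<.08)
    P=X[s]
    if len(P)>10: c,w,a,b,m=line(P[:,:2]); print(' arm z',np.median(P[:,2]),m,b-a,np.degrees(np.arctan2(-w[0]*np.sign(w[1]),abs(w[1]))))
    # copper
    B,G,R=im[...,0],im[...,1],im[...,2]
    s=ok&(R>150)&(G>80)&(G<190)&(B<150)&(R-B>60)&(G-B>15)&(np.hypot(X[...,0]-.53,X[...,1]-.25)<.06)&(X[...,2]<.14)
    P=X[s]; print(' copper',len(P),np.median(P,0),P.min(0),P.max(0))
    # base yaw
    s=ok&(abs(X[...,2]-.015)<.004)&(np.hypot(X[...,0]-.53,X[...,1]-.25)<.2)&(R<120)&(abs(R-B)<30)
    r=cv2.minAreaRect(X[s][:,:2].astype(np.float32)); print(' base',r)
    s=ok&(X[...,2]>.06)&(X[...,2]<.1)&(np.hypot(X[...,0]-.53,X[...,1]-.25)<.1)&(R-B<30)
    print(' case z',np.percentile(X[s][:,2],[10,50,90]))
    # face
    s=ok&(im.min(2)>120)&(abs(R-B)<30)&(X[...,1]<-.1)&(X[...,1]>-.42)&(X[...,0]>.42)&(X[...,0]<.56)&(X[...,2]>.03)&(X[...,2]<.115)
    P=X[s]; c=P.mean(0); 
    for _ in range(4):
        u=np.linalg.svd(P-c,full_matrices=False)[2][2]; u*=np.sign(u[2]); e=(P-c)@u; P=P[abs(e)<.003]; c=P.mean(0)
    print(' face',len(P),c,'n',u,'slope',np.degrees(np.arccos(u[2])),'yaw',np.degrees(np.arctan2(-u[1],-u[0])))
    h=(X-c)@u; s=ok&dark&(h>.036)&(h<.055)&(np.linalg.norm(X-np.array([.50,-.228,.108]),axis=2)<.08)
    P=X[s]; c3,w,a,b,m=line(P); print(' handle',len(P),m,w,b-a,'h',np.median(h[s]))
    np.savez(n+'.npz',c=c,u=u)
```

```text
Traceback (most recent call last):
ValueError: zero-size array to reduction operation maximum which has no identity
```

```bash
cat > m.py <<'E'
from h import *
np.set_printoptions(precision=4,suppress=True)
def line(P):
    if len(P)<5: return [np.nan*np.ones(P.shape[1])]*2+[0,0]+[np.nan*np.ones(P.shape[1])]
    c=P.mean(0); w=np.linalg.svd(P-c,full_matrices=False)[2]; t=(P-c)@w[0]
    return c,w[0],t.min(),t.max(),c+w[0]*(t.min()+t.max())/2
ang=lambda w:np.degrees(np.arctan2(-w[0]*np.sign(w[1]),abs(w[1])))
if __name__=='__main__':
  for n in("side","top"):
    im=cv2.imread(f'pics/{n}0.png').astype(int); d=np.load(n+'0.npy'); X=cloud(n,d); ok=d>0
    B,G,R=im[...,0],im[...,1],im[...,2]
    dark=im.max(2)<75; x,y,z=X[...,0],X[...,1],X[...,2]; near=np.hypot(x-.528,y-.25)
    P=X[ok&dark&(z>.2)&(near<.075)]; zt=np.percentile(P[:,2],[50,80,95]) ; P=P[P[:,2]>zt[2]-.010]
    c,w,a,b,m=line(P[:,:2]); print(n,'lock',len(P),'z',zt,'mid',m,'len',b-a,'ang',ang(w))
    P=X[ok&(im.min(2)>110)&(z>.18)&(z<.245)&(abs(y-.30)<.06)&(abs(x-.53)<.08)]
    if len(P): c,w,a,b,m=line(P[:,:2]); print(' arm z',np.percentile(P[:,2],[10,50,90]),m,b-a,ang(w))
    P=X[ok&(R>120)&(R-B>50)&(G-B>10)&(near<.06)&(z<.14)&(z>.05)]
    print(' copper',len(P),np.median(P,0),P.min(0),P.max(0)) if len(P) else None
    s=ok&(abs(z-.015)<.005)&(near<.2)&(R<130)&(abs(R-B)<30)
    print(' base',cv2.minAreaRect(X[s][:,:2].astype(np.float32)))
    s=ok&(z>.05)&(z<.12)&(near<.1)&(R-B<30); print(' case z',np.percentile(X[s][:,2],[10,50,90]))
    P=X[ok&(im.min(2)>120)&(abs(R-B)<30)&(y<-.1)&(y>-.42)&(x>.42)&(x<.56)&(z>.03)&(z<.115)]; c=P.mean(0)
    for _ in range(4):
        u=np.linalg.svd(P-c,full_matrices=False)[2][2]; u*=np.sign(u[2]); e=(P-c)@u; P=P[abs(e)<.003]; c=P.mean(0)
    print(' face',len(P),c,'n',u,'slope',np.degrees(np.arccos(u[2])),'yaw',np.degrees(np.arctan2(-u[1],-u[0])))
    h=(X-c)@u; s=ok&dark&(h>.030)&(h<.06)&(np.linalg.norm(X-np.array([.50,-.228,.108]),axis=2)<.08)
    c3,w,a,b,m=line(X[s]); print(' handle',s.sum(),m,w,b-a,'h',np.median(h[s]))
E
python3 m.py
```

```text
side lock 257 z [0.255 0.263 0.265] mid [0.5299 0.2509] len 0.08768952283426482 ang -14.559872873631054
 arm z [0.2183 0.2211 0.2338] [0.5369 0.3007] 0.11665345261704638 -8.995827848398566
 copper 176 [0.5356 0.2448 0.0844] [0.5168 0.2275 0.0734] [0.5576 0.2624 0.0886]
 base ((0.5367316007614136, 0.28430163860321045), (0.22928588092327118, 0.1820894032716751), 81.10552215576172)
 case z [0.0661 0.0763 0.0799]
 face 1121 [ 0.5147 -0.2601  0.0597] n [-0.6396 -0.0739  0.7652] slope 40.079272833985186 yaw 6.593947073956752
 handle 198 [ 0.5071 -0.2247  0.1111] [-0.5783 -0.6417 -0.5037] 0.094659002688886 h 0.04301734337990984
top lock 237 z [0.2649 0.2663 0.2674] mid [0.5307 0.2476] len 0.08765405272003013 ang -13.326753309735697
 arm z [0.2198 0.224  0.2354] [0.5383 0.3036] 0.12244773683085305 -12.263848326069015
 copper 127 [0.5304 0.2424 0.0852] [0.5148 0.2275 0.0767] [0.5518 0.2609 0.0909]
 base ((0.5359045267105103, 0.2838197350502014), (0.2308911681175232, 0.17793306708335876), 81.0193099975586)
 case z [0.0736 0.0779 0.0812]
 face 1779 [ 0.5173 -0.2696  0.062 ] n [-0.6406 -0.0777  0.7639] slope 40.18876440070521 yaw 6.91200246495546
 handle 212 [ 0.508  -0.2292  0.1145] [-0.5928 -0.6299 -0.5018] 0.09801758915719427 h 0.044098626391970125
```

The side crop shows the stand at lower left, with the lock bar near (237,333) and the copper contact near (255,417). The console is at upper right, with the long handle at (525,193) and the round knob at (566,150). The jar is at (411,328). In the top crop the bar runs from (100,233) to (183,255), and the red module near (358,162) is the look-alike. The measurements agree with the sizes given, so I am moving above the lock bar.

```bash
python3 -m handwheel '[[0.02,0.03,0.02,0,0,0.05],[0.05,0.06,0.04,0,0,0.1],[0.07,0.1,0.06,0,0,0.15],[0.09,0.13,0.08,0,0,0.2],[0.11,0.165,0.1,0,0,0.25],[0.13,0.2,0.12,0,0,0.3],[0.15,0.23,0.14,0,0,0.35],[0.16,0.26,0.15,0,0,0.4]]' 1
python3 -m handwheel '[[0.01,0.04,0,0,0,0.02],[0.03,0.075,0,0,0,0.04],[0.04,0.11,0,0,0,0.06],[0.05,0.15,0,0,0,0.087],[0.07,0.19,0,0,0,0.087],[0.08,0.23,0,0,0,0.087],[0.09,0.27,0,0,0,0.087],[0.1,0.31,0,0,0,0.087]]'
python3 -m handwheel '[[0.01,0.04,0,0,0,0],[0.02,0.08,0,0,0,0],[0.03,0.12,0,0,0,0],[0.04,0.16,0,0,0,0],[0.05,0.2,0,0,0,0],[0.052,0.23,0,0,0,0],[0.052,0.2545,0,0,0,0],[0.052,0.2545,0,0,0,0]]'
python3 -c "
from h import *
s=bot.read_state();print(s['joint_positions'],s['tcp_rot'],s['force'])"
```

```text
time_s: 1.67
position: [0.3734, -0.3336, 0.396]
tcp_rot: [[0.403, 0.915, 0.002], [0.915, -0.403, -0.002], [-0.001, 0.003, -1.0]]
force: [0.3, -0.2, -0.1]
opening: 0.999
grasp_force: 0.0
time_s: 2.33
position: [0.4718, -0.024, 0.3945]
tcp_rot: [[0.243, 0.97, 0.001], [0.97, -0.243, -0.0], [-0.0, 0.001, -1.0]]
force: [0.8, -1.1, 0.1]
opening: 1.002
grasp_force: 0.0
time_s: 3.0
position: [0.5232, 0.2329, 0.3939]
tcp_rot: [[0.237, 0.971, -0.0], [0.971, -0.237, 0.003], [0.002, -0.001, -1.0]]
force: [0.3, -1.0, -1.0]
opening: 1.0
grasp_force: 0.0
[12.75175867 18.38056948 78.13344451  0.14369203 83.46471632 26.47156087] [[ 2.37450971e-01  9.71399507e-01 -1.87548613e-04]
 [ 9.71396570e-01 -2.37449768e-01  2.51216396e-03]
 [ 2.39578146e-03 -7.78699851e-04 -9.99996827e-01]] [ 0.29972966 -1.03116046 -0.99149797]
```

```bash
python3 -m handwheel '[[0,0,-0.02,0,0,0],[0,0,-0.04,0,0,0],[0,0,-0.06,0,0,0],[0,0,-0.075,0,0,0],[0,0,-0.08,0,0,0],[0,0,-0.08,0,0,0],[0,0,-0.08,0,0,0],[0,0,-0.08,0,0,0]]'
python3 - <<'E'
from h import *
out=[]
for n in("side","top"):
    im,d=cams.capture(n); np.save(n+'1.npy',d); cv2.imwrite(f'pics/{n}1.png',im)
    p=w2px(n,[.53,.245,.25]); u,v=int(p[0]),int(p[1]); u=max(u,100);v=min(v,300)
    out.append(cv2.resize(im[v-100:v+100,u-100:u+100],(400,400),interpolation=3))
cv2.imwrite('pics/g1.png',np.hstack(out))
E
```

```text
time_s: 3.67
position: [0.5245, 0.2283, 0.3156]
tcp_rot: [[0.243, 0.97, 0.003], [0.97, -0.243, 0.0], [0.001, 0.002, -1.0]]
force: [0.5, 0.2, -0.3]
opening: 0.998
grasp_force: 0.0
```

View pics/g1.png

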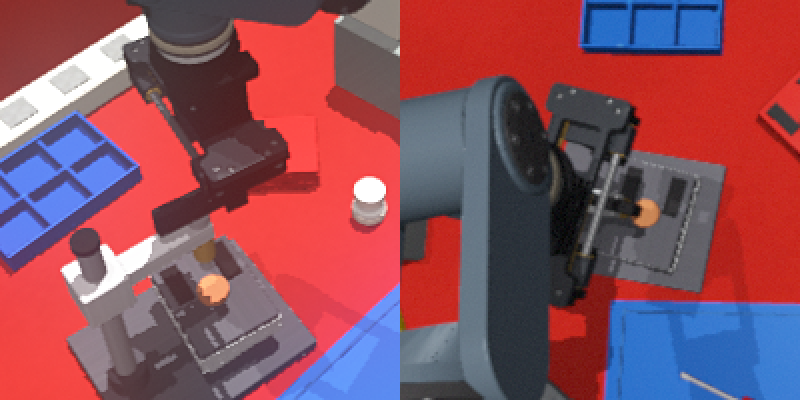

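The left half shows the gripper above the far end of the lock bar, about (185,215), straddling it. The right half shows the copper contact at (646,213). I am correcting by 9 mm in y, then descending and gripping.

```bash
python3 -m handwheel '[[0.0025,0.009,0,0,0,0],[0.0025,0.009,-0.015,0,0,0],[0.0025,0.009,-0.03,0,0,0],[0.0025,0.009,-0.045,0,0,0],[0.0025,0.009,-0.055,0,0,0],[0.0025,0.009,-0.055,0,0,0],[0.0025,0.009,-0.055,0,0,0],[0.0025,0.009,-0.055,0,0,0]]'
python3 -m handwheel '[[0,0,0,0,0,0],[0,0,0,0,0,0],[0,0,0,0,0,0],[0,0,0,0,0,0],[0,0,0,0,0,0],[0,0,0,0,0,0],[0,0,0,0,0,0],[0,0,0,0,0,0]]' -1
```

```text
time_s: 4.43
position: [0.5269, 0.2378, 0.2601]
tcp_rot: [[0.242, 0.97, 0.002], [0.97, -0.242, 0.001], [0.001, 0.002, -1.0]]
force: [0.9, 0.5, -0.2]
opening: 0.997
grasp_force: 0.0
time_s: 5.1
position: [0.5262, 0.2374, 0.2592]
tcp_rot: [[0.243, 0.97, -0.0], [0.97, -0.243, -0.0], [-0.0, -0.0, -1.0]]
force: [-0.3, -0.5, -0.3]
opening: 0.476
grasp_force: 0.0
```

```bash
python3 -m handwheel '[[0,0,0,0,0,0],[0,0,0,0,0,0],[0,0,0,0,0,0],[0,0,0,0,0,0],[0,0,0,0,0,0],[0,0,0,0,0,0],[0,0,0,0,0,0],[0,0,0,0,0,0]]'
```

```text
time_s: 5.77
position: [0.5302, 0.2362, 0.2593]
tcp_rot: [[0.243, 0.97, 0.008], [0.97, -0.243, -0.002], [0.0, 0.009, -1.0]]
force: [8.6, -3.2, -4.9]
opening: 0.161
grasp_force: 30.0
```

```bash
python3 -m handwheel '[[0.004,-0.001,-0.002,0,0,0],[0.005,-0.001,-0.01,0,0,0],[0.005,-0.001,-0.018,0,0,0],[0.005,-0.001,-0.026,0,0,0],[0.005,-0.001,-0.034,0,0,0],[0.005,-0.001,-0.04,0,0,0],[0.005,-0.001,-0.042,0,0,0],[0.005,-0.001,-0.042,0,0,0]]'
python3 - <<'E'
from h import *
im,d=cams.capture("side"); np.save('side2.npy',d); cv2.imwrite('pics/side2.png',im)
for _ in range(5):
    s=bot.read_state(); print(s['position'],s['force']); cams.capture("side")
E
```

```text
time_s: 6.43
position: [0.5306, 0.2362, 0.2166]
tcp_rot: [[0.242, 0.97, -0.002], [0.97, -0.242, -0.001], [-0.001, -0.001, -1.0]]
force: [-1.4, -1.8, -1.3]
opening: 0.161
grasp_force: 30.0
[0.53061661 0.23615496 0.21659062] [-1.3180812  -1.66508445 -1.43740336]
[0.53063307 0.23616131 0.21659903] [-0.72899691 -3.06997851 -2.39391661]
[0.53064707 0.23615945 0.21659302] [-0.82278344 -2.34064961 -3.06326531]
[0.53064089 0.23619048 0.21660048] [ 0.19557444 -1.9225091  -2.18904835]
[0.53063756 0.23618078 0.21660625] [-1.47794225 -1.72038283 -3.61157613]
```

Run:
```python
from h import *
im=cv2.imread('pics/side2.png'); print(w2px('side',[.532,.246,.085]))
u,v=map(int,w2px('side',[.532,.246,.1])); u=max(u,60)
cv2.imwrite('pics/p2.png',cv2.resize(im[v-50:v+40,u-60:u+60],(800,600),interpolation=2))
print(u,v)
```

```text
[247.84599316 298.51313939]
247 294
```

View pics/p2.png

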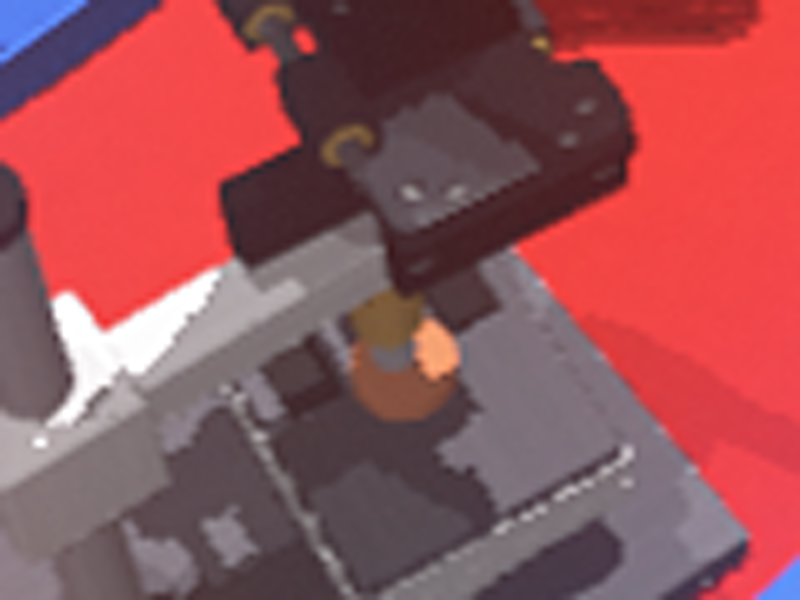

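The crop shows the steel tip at about (392,352), just above the copper disc, whose centre is at about (405,370). They line up. Next I check with depth that the arm followed without slip.

```bash
cat > arm.py <<'E'
from m import *
yaw=np.radians(-8.9); ey=np.array([-np.sin(yaw),np.cos(yaw)]); ex=np.array([np.cos(yaw),np.sin(yaw)])
def armz(n,d,ax=np.array([.531,.247])):
    X=cloud(n,d); q=X[...,:2]-ax; t=q@ey; s=q@ex; z=X[...,2]
    o=[]
    for a,b in((.035,.055),(.055,.075),(.075,.086),(.092,.10),(.128,.137)):
        k=(d>0)&(t>a)&(t<b)&(abs(s)<.007)&(z>.12); o.append((k.sum(),round(float(np.median(z[k])),4) if k.any() else None))
    return o
if __name__=='__main__':
    for f in("side0","top0","side2"): print(f,armz(f[:-1],np.load(f+'.npy')))
E
python3 arm.py
```

```text
side0 [(np.int64(149), 0.2389), (np.int64(61), 0.2203), (np.int64(32), 0.2203), (np.int64(23), 0.2325), (np.int64(64), 0.235)]
top0 [(np.int64(41), 0.2627), (np.int64(39), 0.2218), (np.int64(30), 0.2214), (np.int64(28), 0.2338), (np.int64(7), 0.289)]
side2 [(np.int64(295), 0.4778), (np.int64(67), 0.1779), (np.int64(31), 0.1774), (np.int64(20), 0.1904), (np.int64(69), 0.2236)]
```

```bash
python3 -m handwheel '[[0,0,-0.003,0,0,0],[0,0,-0.006,0,0,0],[0,0,-0.009,0,0,0],[0,0,-0.012,0,0,0],[0,0,-0.015,0,0,0],[0,0,-0.0172,0,0,0],[0,0,-0.0172,0,0,0],[0,0,-0.0172,0,0,0]]'
python3 - <<'E'
from arm import *
im,d=cams.capture("side"); cv2.imwrite('pics/side3.png',im); np.save('side3.npy',d); print(armz("side",d))
im2,d2=cams.capture("top"); cv2.imwrite('pics/top3.png',im2)
B,G,R=[im[...,i].astype(int) for i in range(3)]; X=cloud("side",d); near=np.hypot(X[...,0]-.531,X[...,1]-.247)
P=X[(d>0)&(R>90)&(R-B>35)&(G-B>5)&(near<.06)&(X[...,2]<.11)&(X[...,2]>.05)]; print(len(P),np.percentile(P[:,2],[25,50,75]))
u,v=247,294
cv2.imwrite('pics/p3.png',cv2.resize(im[v-40:v+30,u-45:u+45],(720,560),interpolation=2))
s=bot.read_state();print(s['force'],s['position'])
E
```

```text
time_s: 7.4
position: [0.5306, 0.2362, 0.2004]
tcp_rot: [[0.242, 0.97, -0.001], [0.97, -0.242, -0.001], [-0.001, -0.001, -1.0]]
force: [-4.2, -3.9, 4.9]
opening: 0.158
grasp_force: 30.0
[(np.int64(289), 0.4623), (np.int64(70), 0.162), (np.int64(28), 0.1619), (np.int64(25), 0.1737), (np.int64(71), 0.2152)]
138 [0.083  0.0847 0.0867]
[-4.1528 -3.6862  4.6075] [0.5307 0.2362 0.2004]
```

View pics/p3.png

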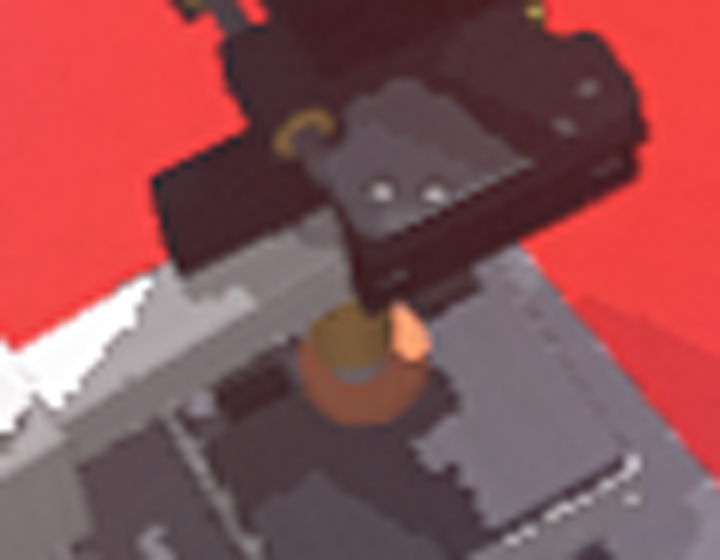

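The tip now shows only a thin grey sliver at about (357,372), between the brass body and the copper. Depth says about 6.5 mm pressed in. I go down another 1.4 mm or so and then start turning clockwise.

```bash
python3 -m handwheel '[[0,0,-0.001,0,0,0],[0,0,-0.0016,0,0,0],[0,0,-0.0016,0,0,0],[0,0,-0.0016,0,0,0],[-0.001,0.0004,-0.0016,0,0,-0.048],[-0.0022,0.0008,-0.0016,0,0,-0.096],[-0.0033,0.0014,-0.0016,0,0,-0.144],[-0.0043,0.002,-0.0016,0,0,-0.192]]'
python3 - <<'E'
from arm import *
im,d=cams.capture("side"); print(armz("side",d))
s=bot.read_state();print(s['force'],s['moment'],s['position'],s['joint_positions'])
E
```

```text
time_s: 8.17
position: [0.5262, 0.2383, 0.1991]
tcp_rot: [[0.592, 0.806, -0.001], [0.806, -0.592, -0.0], [-0.001, -0.001, -1.0]]
force: [-4.4, -3.6, 6.1]
opening: 0.157
grasp_force: 30.0
[(np.int64(114), 0.4917), (np.int64(111), 0.1652), (np.int64(35), 0.1597), (np.int64(24), 0.1722), (np.int64(77), 0.21)]
[-4.0774 -3.3973  5.6033] [-0.6947  0.6159 -0.0405] [0.5261 0.2384 0.1991] [13.3009 30.0558 91.7746 -0.0146 58.2271 49.8136]
```

```bash
python3 -m handwheel '[[-0.0009,0.0007,0,0,0,-0.048],[-0.0017,0.0015,0,0,0,-0.096],[-0.0025,0.0024,0,0,0,-0.144],[-0.0032,0.0034,0,0,0,-0.192],[-0.0037,0.0044,0,0,0,-0.24],[-0.0042,0.0055,0,0,0,-0.288],[-0.0045,0.0066,0,0,0,-0.336],[-0.0047,0.0073,0,0,0,-0.36]]'
python3 - <<'E'
from arm import *
s=bot.read_state();R=s['tcp_rot'];print(s['force'],s['moment'],s['position'],s['tau'][5],'yang',np.degrees(np.arctan2(R[1,1],R[0,1])))
E
```

```text
time_s: 8.88
position: [0.5213, 0.2459, 0.1992]
tcp_rot: [[0.976, 0.216, -0.001], [0.216, -0.976, -0.0], [-0.001, -0.0, -1.0]]
force: [-4.0, -5.0, 6.2]
opening: 0.159
grasp_force: 30.0
[-4.0017 -4.9909  6.234 ] [-0.7329  0.5161  0.1714] [0.5213 0.2459 0.1992] -0.04872439429163933 yang -77.49951858933369
```

```bash
python3 -m handwheel '[[-0.0001,0.0003,0,0,0,-0.01],[-0.0001,0.0006,0,0,0,-0.02],[-0.0001,0.0008,0,0,0,-0.03],[-0.0001,0.0008,0,0,0,-0.04],[-0.0001,0.0008,0,0,0,-0.04],[-0.0001,0.0008,0,0,0,-0.04],[-0.0001,0.0008,0,0,0,-0.04],[-0.0001,0.0008,0,0,0,-0.04]]'
python3 - <<'E'
from arm import *
s=bot.read_state();R=s['tcp_rot'];print(s['force'],s['moment'],s['position'],s['tau'][5],'yang',np.degrees(np.arctan2(R[1,1],R[0,1])))
E
```

```text
time_s: 9.55
position: [0.5217, 0.2461, 0.1992]
tcp_rot: [[0.989, 0.145, -0.0], [0.145, -0.989, -0.002], [-0.0, 0.002, -1.0]]
force: [-4.5, -4.6, 6.6]
opening: 0.164
grasp_force: 30.0
[-4.4512 -4.6212  6.5629] [-0.6675  0.6015  0.6804] [0.5217 0.2461 0.1992] 0.681756678968668 yang -81.68612449722752
```

```bash
python3 -m handwheel '[[0,0,0,0,0,0],[0,0,0,0,0,0],[0,0,0,0,0,0],[0,0,0,0,0,0],[0,0,0,0,0,0],[0,0,0.015,0,0,0],[0,0,0.035,0,0,0],[0,0,0.06,0,0,0]]' 0
python3 -m handwheel '[[0,0,0.03,0,0,0],[0,0,0.07,0,0,0],[0,0,0.1,0,0,0],[0,-0.03,0.13,0,0,0],[0,-0.07,0.14,0,0,0],[0,-0.11,0.14,0,0,0],[0,-0.15,0.14,0,0,0],[0,-0.17,0.14,0,0,0]]'
python3 - <<'E'
from arm import *
z=[]
for n in("side","top"):
    im,d=cams.capture(n); cv2.imwrite(f'pics/{n}4.png',im); np.save(n+'4.npy',d); print(armz(n,d)); z.append(im)
    B,G,R=[im[...,i].astype(int) for i in range(3)]; X=cloud(n,d); near=np.hypot(X[...,0]-.531,X[...,1]-.247)
    k=(d>0)&(im.max(2)<75)&(near<.055)&(X[...,2]>.19)&(X[...,2]<.22); c,w,a,b,m=line(X[k][:,:2]); print(k.sum(),'bar mid',m,b-a,ang(w))
im=z[0]; u,v=247,285
cv2.imwrite('pics/p4.png',cv2.resize(im[v-45:v+45,u-60:u+60],(800,600),interpolation=2))
E
```

```text
time_s: 10.22
position: [0.5212, 0.2465, 0.2575]
tcp_rot: [[0.99, 0.141, -0.004], [0.141, -0.99, -0.001], [-0.004, -0.0, -1.0]]
force: [1.3, 0.2, 0.2]
opening: 0.495
grasp_force: 0.0
time_s: 10.88
position: [0.5221, 0.0731, 0.3989]
tcp_rot: [[0.99, 0.139, 0.001], [0.139, -0.99, -0.002], [0.001, 0.002, -1.0]]
force: [-0.5, 1.0, 0.1]
opening: 0.501
grasp_force: 0.0
[(np.int64(56), 0.16), (np.int64(56), 0.1603), (np.int64(34), 0.1599), (np.int64(19), 0.1725), (np.int64(77), 0.206)]
0 bar mid [nan nan] 0 nan
[(np.int64(7), 0.1607), (np.int64(0), None), (np.int64(0), None), (np.int64(0), None), (np.int64(7), 0.2896)]
0 bar mid [nan nan] 0 nan
```

View pics/p4.png

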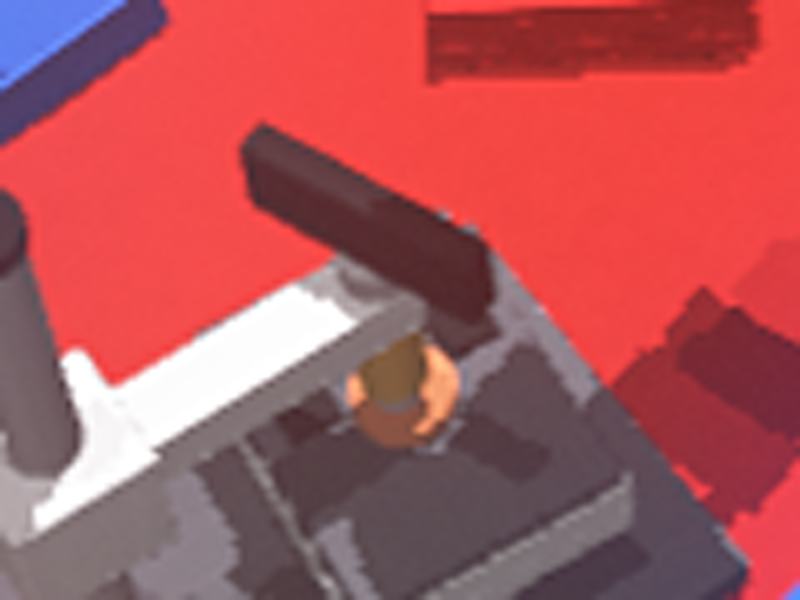

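The bar now lies across the arm, from about (250,150) to (490,290), and the probe is pressed on the copper at about (405,400). I check the bar's angle in depth and plan the console approach.

Run:
```python
from arm import *
d=np.load('side4.npy'); X=cloud('side',d); near=np.hypot(X[...,0]-.531,X[...,1]-.247)
P=X[(d>0)&(near<.055)&(X[...,2]>.185)&(X[...,2]<.225)]; zt=np.percentile(P[:,2],[50,90]); P=P[P[:,2]>zt[1]-.006]
c,w,a,b,m=line(P[:,:2]); print(len(P),zt,m,b-a,ang(w), 'lock rad', np.radians(-8.9-ang(w)))
# console targets
n=np.array([-.640,-.0758,.7645]); n/=np.linalg.norm(n); b=np.array([.586,.636,.503]); b-=b@n*n; b/=np.linalg.norm(b)
up=np.array([0,0,1])-n[2]*n; up/=np.linalg.norm(up); left=np.cross(n,-up); left=np.cross(n,up)*-1
print('left',left,'lean deg',np.degrees(np.arctan2(b@np.cross(up,-n)*-1,b@up)), 'lean vs +y', np.degrees(np.arccos(b@up)))
from scipy.spatial.transform import Rotation as Ro
s=bot.read_state(); R0=s['tcp_rot']
for sg in(1,-1):
    z=-n; y=sg*np.cross(b,z); x=np.cross(y,z); R=np.stack([x,y,z],1)
    print(sg,R.round(3).tolist(),'rotvec/2',(Ro.from_matrix(R@R0.T).as_rotvec()/2))
axis=np.array([.5075,-.227,.113]); print('out dir',n)
for h in(.034,.10,.16): print(h,axis+n*(h-.046+.006))
print(s['position'],s['joint_positions'])
```

```text
267 [0.2021 0.2054] [0.5313 0.2502] 0.08943572289992228 -77.5533771634054 lock rad 1.1982274741149093
left [ 0.1176 -0.9931  0.    ] lean deg -34.25181744777756 lean vs +y 34.251817447777555
1 [[-0.561, -0.525, 0.64], [-0.633, 0.77, 0.076], [-0.533, -0.363, -0.765]] rotvec/2 [ 0.4566 -0.0793 -1.214 ]
-1 [[0.561, 0.525, 0.64], [0.633, -0.77, 0.076], [0.533, 0.363, -0.765]] rotvec/2 [-0.0604 -0.3493  0.2775]
out dir [-0.6401 -0.0758  0.7646]
0.034 [ 0.5113 -0.2265  0.1084]
0.1 [ 0.4691 -0.2315  0.1589]
0.16 [ 0.4307 -0.2361  0.2047]
[0.5224 0.0735 0.3985] [-4.1133 14.0455 83.6632 -0.0413 82.2446 78.0573]
```

Lock angle about 1.198 rad, at its stop. The handle leans 34.3°, which is the off position. Now moving to the console with the tool tilting.

```bash
python3 -m handwheel '[[-0.01,-0.025,0,-0.0075,-0.0435,0.0345],[-0.02,-0.055,0,-0.015,-0.087,0.069],[-0.03,-0.085,0,-0.0225,-0.131,0.104],[-0.04,-0.115,0,-0.03,-0.175,0.139],[-0.05,-0.145,-0.01,-0.038,-0.218,0.173],[-0.06,-0.175,-0.02,-0.045,-0.262,0.208],[-0.07,-0.205,-0.03,-0.053,-0.306,0.243],[-0.08,-0.235,-0.04,-0.0604,-0.3493,0.2775]]' 1
python3 - <<'E'
from arm import *
from scipy.spatial.transform import Rotation as Ro
s=bot.read_state(); R0=s['tcp_rot']; R=np.array([[.561,.525,.64],[.633,-.77,.076],[.533,.363,-.765]])
print(Ro.from_matrix(R@R0.T).as_rotvec()/2, s['joint_positions'], np.array([.470,-.2317,.160])-s['position'])
E
```

```text
time_s: 11.65
position: [0.4582, -0.1093, 0.3724]
tcp_rot: [[0.702, 0.491, 0.515], [0.549, -0.834, 0.048], [0.453, 0.249, -0.856]]
force: [0.6, -0.2, -0.2]
opening: 0.972
grasp_force: 0.0
[-0.0192 -0.081   0.0516] [-40.573   -0.4415 111.9369  29.1721  49.553   -0.1334] [ 0.0118 -0.1224 -0.2124]
```

```bash
python3 -m handwheel '[[0,-0.02,-0.025,-0.004,-0.016,0.01],[0,-0.04,-0.05,-0.008,-0.032,0.02],[0,-0.06,-0.08,-0.012,-0.048,0.03],[0.002,-0.08,-0.105,-0.016,-0.064,0.04],[0.004,-0.1,-0.13,-0.019,-0.081,0.0516],[0.006,-0.12,-0.155,-0.019,-0.081,0.0516],[0.01,-0.122,-0.18,-0.019,-0.081,0.0516],[0.012,-0.122,-0.2,-0.019,-0.081,0.0516]]'
cat > e.py <<'E'
from arm import *
from scipy.spatial.transform import Rotation as Ro
import sys
s=bot.read_state(); R0=s['tcp_rot']; R=np.array([[.561,.525,.64],[.633,-.77,.076],[.533,.363,-.765]])
print('rot',Ro.from_matrix(R@R0.T).as_rotvec()/2,'J', s['joint_positions'],'F',s['force'],s['moment'])
for g in([.470,-.2317,.160],[.5123,-.2267,.110]): print(np.array(g)-s['position'])
E
python3 e.py
```

```text
time_s: 12.32
position: [0.471, -0.235, 0.169]
tcp_rot: [[0.568, 0.522, 0.636], [0.63, -0.774, 0.072], [0.53, 0.36, -0.768]]
force: [1.2, -0.1, 0.1]
opening: 1.002
grasp_force: 0.0
rot [ 0.     -0.0029  0.0033] J [-57.705   29.7872 122.6812  79.4226  35.875  -78.9676] F [ 1.1736 -0.0783  0.1495] [-0.0476  0.3142 -0.0097]
[-0.001   0.0033 -0.009 ]
[ 0.0413  0.0083 -0.059 ]
```

```bash
python3 -m handwheel '[[-0.001,0.003,-0.009,0,-0.003,0.003],[-0.001,0.003,-0.009,0,-0.003,0.003],[-0.001,0.003,-0.009,0,-0.003,0.003],[-0.001,0.003,-0.009,0,-0.003,0.003],[-0.001,0.003,-0.009,0,-0.003,0.003],[-0.001,0.003,-0.009,0,-0.003,0.003],[-0.001,0.003,-0.009,0,-0.003,0.003],[-0.001,0.003,-0.009,0,-0.003,0.003]]'
python3 e.py
python3 - <<'E'
from h import *
out=[]
for n in("side","top"):
    im,d=cams.capture(n); u,v=map(int,w2px(n,[.50,-.227,.13])); v=max(v,90)
    out.append(cv2.resize(im[v-90:v+90,u-90:u+90],(400,400),interpolation=2))
cv2.imwrite('pics/g5.png',np.hstack(out))
E
```

```text
time_s: 12.98
position: [0.4696, -0.2285, 0.1639]
tcp_rot: [[0.557, 0.527, 0.642], [0.636, -0.768, 0.078], [0.534, 0.365, -0.763]]
force: [0.6, 0.4, 0.4]
opening: 1.001
grasp_force: 0.0
rot [ 0.0001  0.0015 -0.002 ] J [-57.7178  30.6118 123.6881  82.0669  36.1816 -82.6964] F [0.649  0.3811 0.4486] [-0.0598  0.2871 -0.0587]
[ 0.0004 -0.0032 -0.0039]
[ 0.0427  0.0018 -0.0539]
```

View pics/g5.png

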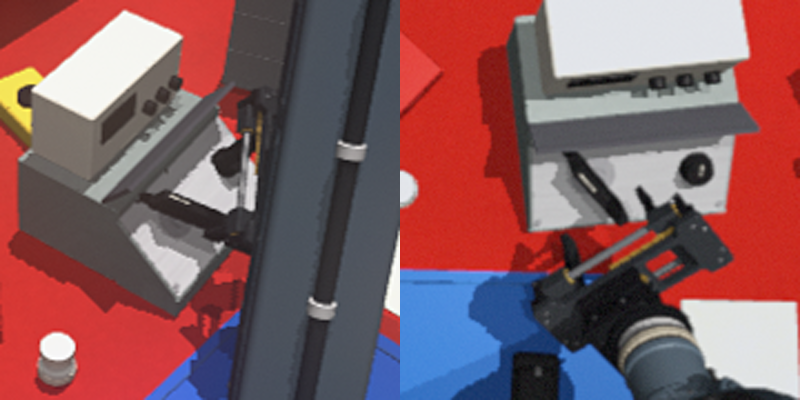

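The right half shows the open fingers straddling the handle, which runs from about (575,155) to (620,215), on either side of its axis. The round knob at (695,168) is clear. Advancing along the normal.

```bash
python3 -m handwheel '[[0.006,0,-0.009,0,0.0015,-0.002],[0.013,0.001,-0.018,0,0.0015,-0.002],[0.02,0.001,-0.027,0,0.0015,-0.002],[0.027,0.001,-0.036,0,0.0015,-0.002],[0.034,0.002,-0.045,0,0.0015,-0.002],[0.0427,0.002,-0.054,0,0.0015,-0.002],[0.0427,0.002,-0.054,0,0.0015,-0.002],[0.0427,0.002,-0.054,0,0.0015,-0.002]]'
python3 e.py
```

```text
time_s: 13.75
position: [0.5121, -0.2262, 0.1089]
tcp_rot: [[0.562, 0.526, 0.639], [0.633, -0.77, 0.078], [0.533, 0.361, -0.765]]
force: [-0.0, 0.0, 0.8]
opening: 1.0
grasp_force: 0.0
rot [-0.0009 -0.0006 -0.0002] J [-52.1899  39.1116 120.5641  94.5522  33.6595 -91.536 ] F [-0.0112  0.0257  0.7546] [0.0186 0.3838 0.0082]
[-0.0421 -0.0055  0.0511]
[ 0.0002 -0.0005  0.0011]
```

```bash
for i in 1 2; do python3 -m handwheel '[[0,0,0,0,0,0],[0,0,0,0,0,0],[0,0,0,0,0,0],[0,0,0,0,0,0],[0,0,0,0,0,0],[0,0,0,0,0,0],[0,0,0,0,0,0],[0,0,0,0,0,0]]' -1; done
python3 e.py
```

```text
time_s: 14.42
position: [0.5121, -0.2264, 0.1092]
tcp_rot: [[0.562, 0.525, 0.639], [0.633, -0.771, 0.077], [0.533, 0.361, -0.765]]
force: [0.3, -0.2, -0.0]
opening: 0.48
grasp_force: 0.0
time_s: 15.08
position: [0.513, -0.2276, 0.1097]
tcp_rot: [[0.561, 0.523, 0.641], [0.633, -0.771, 0.075], [0.533, 0.364, -0.764]]
force: [3.3, -4.2, 1.7]
opening: 0.185
grasp_force: 30.0
rot [0.0002 0.0006 0.0006] J [-52.216   39.0561 120.4587  94.6582  33.6703 -91.5703] F [ 3.2591 -4.1716  1.6748] [-0.5965 -0.2436 -0.3835]
[-0.043  -0.0041  0.0503]
[-0.0007  0.0009  0.0003]
```

```bash
python3 -m handwheel '[[0.001,-0.001,0.0005,0.032,0.0038,-0.0382],[0.001,-0.001,0.0005,0.064,0.0076,-0.0764],[0.001,-0.001,0.0005,0.096,0.0114,-0.1146],[0.001,-0.001,0.0005,0.128,0.0152,-0.1528],[0.001,-0.001,0.0005,0.16,0.019,-0.191],[0.001,-0.001,0.0005,0.192,0.0228,-0.229],[0.001,-0.001,0.0005,0.224,0.0266,-0.2674],[0.001,-0.001,0.0005,0.256,0.0304,-0.3056]]'
cat > t.py <<'E'
from arm import *
from scipy.spatial.transform import Rotation as Ro
s=bot.read_state(); R=np.array([[.561,.525,.64],[.633,-.77,.076],[.533,.363,-.765]]); R0=s['tcp_rot']
v=Ro.from_matrix(R.T@R0).as_rotvec(); print('turned (tool axes) rad',v,'J',s['joint_positions'],'F',s['force'],'M',s['moment'],'Mz tool',(R0.T@s['moment'])[2],s['position'])
E
python3 t.py
```

```text
time_s: 15.75
position: [0.5138, -0.2303, 0.11]
tcp_rot: [[0.766, -0.044, 0.641], [-0.117, -0.99, 0.072], [0.632, -0.13, -0.764]]
force: [1.0, -7.0, 3.1]
opening: 0.184
grasp_force: 30.0
turned (tool axes) rad [-0.0043 -0.0003  0.8062] J [-52.285   39.013  120.2065  94.3783  33.5513 -45.0746] F [ 1.0284 -6.9883  3.1248] M [-0.9103  0.0408 -0.6934] Mz tool -0.05058319720451931 [ 0.5138 -0.2303  0.11  ]
```

```bash
python3 -m handwheel '[[0,-0.001,0.0005,0.026,0.003,-0.031],[0,-0.002,0.001,0.052,0.006,-0.062],[0,-0.002,0.001,0.078,0.009,-0.093],[0,-0.002,0.001,0.104,0.0124,-0.124],[0,-0.002,0.001,0.126,0.015,-0.15],[0,-0.002,0.001,0.14,0.0166,-0.167],[0,-0.002,0.001,0.147,0.0174,-0.176],[0,-0.002,0.001,0.147,0.0174,-0.176]]'
python3 t.py
```

```text
time_s: 16.42
position: [0.5136, -0.2317, 0.1099]
tcp_rot: [[0.672, -0.374, 0.639], [-0.537, -0.841, 0.073], [0.51, -0.392, -0.766]]
force: [5.3, -5.6, -6.1]
opening: 0.185
grasp_force: 31.4
turned (tool axes) rad [-0.0032 -0.0015  1.2567] J [-52.4037  38.9984 120.0204  93.744   33.5201 -18.7129] F [ 5.2533 -5.6452 -6.1205] M [-1.3168  0.2151 -0.0084] Mz tool -0.8196756327317092 [ 0.5136 -0.2317  0.1099]
```

Tool-axis moment of 0.82 N·m means it is hard on the stop. Releasing and backing out along the normal.

```bash
python3 -m handwheel '[[0,0,0,0,0,0],[0,0,0,0,0,0],[0,0,0,0,0,0],[0,0,0,0,0,0],[0,0,0,0,0,0],[0,0,0,0,0,0],[0,0,0,0,0,0],[-0.006,-0.001,0.0075,0,0,0]]' 0.3
python3 -m handwheel '[[-0.013,-0.0015,0.015,0,0,0],[-0.026,-0.003,0.031,0,0,0],[-0.038,-0.0045,0.046,0,0,0],[-0.051,-0.006,0.061,0,0,0],[-0.064,-0.0075,0.077,0,0,0],[-0.064,-0.0075,0.1,0,0,0],[-0.064,-0.0075,0.13,0,0,0],[-0.064,-0.0075,0.16,0,0,0]]'
python3 - <<'E'
from arm import *
s=bot.read_state();print(s['position'],s['force'])
ims=[]
for n in("side","top"):
    im,d=cams.capture(n); X=cloud(n,d); ims.append(im); print(n,armz(n,d)[:3])
    c=np.array([.516,-.265,.061]); u=np.array([-.640,-.0758,.7645]); h=(X-c)@u
    k=(d>0)&(im.max(2)<80)&(h>.03)&(h<.055)&(np.linalg.norm(X-np.array([.508,-.228,.113]),axis=2)<.07)
    c3,w,a,b,m=line(X[k]); up=np.array([0,0,1])-u[2]*u; up/=np.linalg.norm(up); w*=np.sign(w@up)
    print(k.sum(),m,b-a,'lean',np.degrees(np.arctan2(w@np.cross(up,u),w@up)))
cv2.imwrite('pics/f.png',np.hstack([cv2.resize(i[100:400,120:420] if 0 else i[90:390,140:440],(400,400),interpolation=2) for i in ims]))
E
```

```text
time_s: 17.08
position: [0.5073, -0.2299, 0.1174]
tcp_rot: [[0.672, -0.373, 0.64], [-0.54, -0.838, 0.078], [0.507, -0.398, -0.764]]
force: [1.0, -0.3, -0.2]
opening: 0.633
grasp_force: 0.0
time_s: 17.75
position: [0.4422, -0.2373, 0.2788]
tcp_rot: [[0.671, -0.375, 0.639], [-0.542, -0.837, 0.078], [0.506, -0.398, -0.765]]
force: [1.1, -0.7, -0.9]
opening: 0.655
grasp_force: 0.0
[ 0.4422 -0.2373  0.2788] [ 1.0912 -0.6634 -0.8886]
side [(np.int64(53), 0.1599), (np.int64(54), 0.1598), (np.int64(34), 0.1608)]
209 [ 0.51   -0.2245  0.1117] 0.09798890103741872 lean 33.33047261308934
top [(np.int64(47), 0.1613), (np.int64(48), 0.1618), (np.int64(26), 0.1614)]
245 [ 0.5092 -0.2259  0.1128] 0.09892723174329823 lean 33.1507448440867
```

View pics/f.png

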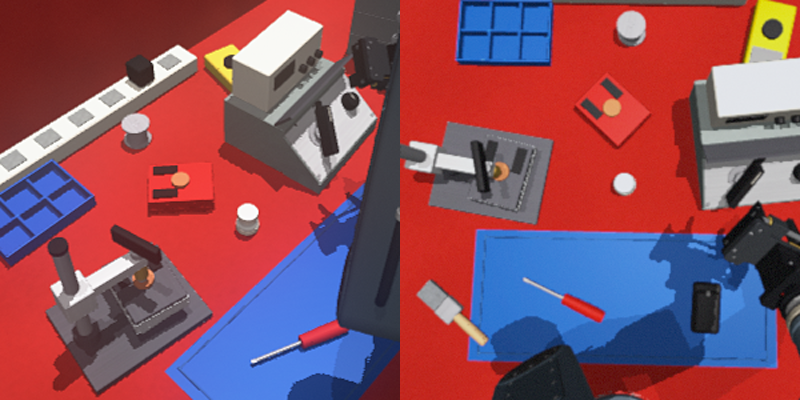

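The handle now leans 33° the other way, which is on, and the jar at (247,219) is still standing. The slide is holding, the bar is locked, and the robot is clear. Handing in.

```bash
python3 -c "
from rig import bot
print(bot.hand_in())"
```

```text
the job is handed in; nothing more can be done
None
```

The job is done and handed in at about 18 s: the probe is pressed about 8 mm in on the contact, the slide was then locked at its stop, and the isolator was turned fully on and released; the jar still stands and I did not touch the round knob.

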